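# Empty and reload the tipping rinse pan behind its bifold guard

### The arm

A 6-joint arm with a two-finger parallel gripper is mounted at the origin on a cart in front of the work surface, level with it; the furniture and walls round the work are solid. World frame = base frame: x ahead of the robot, y to its left, z up, the work surface at z = 0. Lengths are in m, angles in degrees, forces in N, time in s.
With the tool pointing down it reaches from about 0.275 to 0.975 m from the base axis. Payload 8.4 kg.
Tool frame: the origin (TCP) lies at the very end of the fingers, on their centre line; the grasp point (between the pads) lies 19 mm behind it; z points along the fingers, y is the line along which they close (so a half turn about z gives the same grasp; the last joint's range is limited). The gripper opens to 92 mm and grips with 3 to 60 N. Pads are 20 mm wide; open, the fingers measure 128 mm over their backs; the gripper's body (75 mm by 189 mm) begins 69 mm behind the grasp point.
Start: joints at [-69.179, 20.225, 93.587, -0, 66.188, -0.138], TCP at [0.224, -0.584, 0.215] pointing down, gripper open.
Joint ranges: [-150.9, 150.9], [-52.94, 120.26], [3.33, 152.33], [-74.26, 254.26], [0, 154.13], [-172.89, 172.89]. Speed limits (degrees/s): [127.2, 127.2, 159.86, 180, 180, 180].

### API

Orientations are given as a 3x3 rotation matrix whose columns are the frame's x, y, z axes.
In Python, from rig import arm, optics gives the robot as it stands (arm), with the cameras (optics).
- The arm moves only by the tool steer_hand, called after "Request:" as a command line: name --argument value ..., lists and objects as JSON in quotes. Schema: {"type":"object","properties":{"steps":{"type":"array","items":{"type":"array","prefixItems":[{"type":"array","items":{"type":"number"},"minItems":3,"maxItems":3},{"type":"number"},{"type":"number"}],"minItems":3,"maxItems":3},"minItems":1,"maxItems":20},"only":{"type":"string"},"quiet":{"type":"boolean"},"lines":{"type":"string"}},"required":["steps"],"additionalProperties":false}. steps is a list of rows, 1 to 20 of them, each written [[dx, dy, dz], turn, opening]: dx, dy, dz in a scale on which 1.0 is 1 m, then a turn about the tool's z in a scale on which 1.0 is 45 degrees, then the finger opening in m; each row shifts and turns the commanded pose from where the row before left it, along the tool's axes as they then stand; what a row does not reach is not made up. A row lasts 1/12 s, in which the tool goes at most 0.0417 m and 7.16 degrees, less where a joint would pass 70% of its speed; a pose out of reach is approached as far as the arm can. The fingers move at their own pace and stop on an object; the grip force is fixed at half the most. Time passes only in rows, so rows that do not move let the fingers close. The tool returns the time, the measured TCP pose, the force, the opening and the grip force at its end. only (a regular expression) keeps the lines of the reply that match it, lines (a string "A,B") keeps lines A to B, and quiet returns only ok. No shift or turn number may pass 1 either way. Input that does not fit is refused with a message, and nothing moves.
- arm.read_state(): the state, without advancing time (a new reading comes with each control period).
- optics.read_camera(name): name is "scene" or "top" or "wrist"; returns a dict with "image" (400x640x3 uint8, blue, green, red), "fx", "fy", "cx", "cy" (pixels), "R" (3x3) and "t" (3): a world point X has camera coordinates R X + t. Camera axes: x right, y down, z forward; pixel columns grow to the right and rows downward; lengths in m; the calibration is good to about 2 mm. The wrist camera is an equidistant fisheye: a pixel r from the principal point sees the ray r / f radians off the axis. A picture is of the moment at which its call begins. There is no depth.
- arm.finish_job(): hands the job in; it is judged then, once.
The state is a dict: "t": time; "joint_pos": joint angles; "joint_vel": joint speeds; "effort": joint torques, N m; "ee_pos": TCP position; "ee_rot": TCP orientation; "force": force on the tool from outside, world axes, zero at the start; "ft_torque": the same for the moment, N m; "width": finger opening in m; "grasp_force": force on a finger pad.
Only numpy, scipy, OpenCV 4.12 (cv2) and the standard library are available. Lean on these libraries where they do the work, as an engineer would, in place of code of your own. Each camera call takes 0.05 s, during which the arm holds its last target. There are 200 camera calls.

### The job

Fold the bifold splash guard of the rinse bay right open, pushing it in at its fold until both leaves are stacked at their fixed hinge. Then tip the pan over by its lever so that every rinsed bung in it falls into the catch tray below, swing the pan back fully upright, put every bung that waits on the worktop to the left into the pan, and finally shut the guard so that its leaves lie flat across the opening again. Leave the bottle, the tub and the carton that stand round the bay alone.

Things in the scene. Friction and masses are not known exactly. Their poses are not given: they have to be found in the camera images.
- bay: White sheet-metal rinse bay, fixed, open-topped, 303 x 326 x 150 mm. Own x points inward (away from the robot), y left; origin: middle of the guard line at worktop level. Inner faces (mm): left y=145, right -165, back x=295. Front: fixed plate y=-169 to -65, guard opening y=-55 to 145. Steel catch tray, floor z=4, fills it wall to wall behind a sill 45 high at x=117. Place and yaw vary
- guard (a joint): Bifold guard angle q, rad: 0 shut (both leaves flat along bay x=0) to 1.40 folded, fold moving inward (bay +x). Two leaves 100 wide, 8 thick, z=11 to 149 mm; the first turns on a fixed hinge at bay (0,-55), the second's free end runs on the track at (0, -55+200 cos q). Stays where left (about 1 N at the fold). When shut it gives way only at the fold; once well folded the pin can push it on or shut
- guard_fold (a point): Top of the fold hinge of the guard (knuckles 13 mm diameter), 150 mm above the worktop; at bay (100 sin q, -55 + 100 cos q) mm for guard angle q
- guard_pin (a point): Top of the steel pin, 14 mm diameter, that stands 40 mm above the leaves (z = 150 to 190) near the free end of the second leaf, 8 mm in from that end. At guard angle q it is at bay (8 sin q, -55 + 192 cos q)
- pan (a joint): Tipping angle of the steel pan, rad: 0 = upright, up to 1.95 = tipped over to the right (-y of the bay). It turns about an axis along bay x at bay y = 60, z = 165 mm and stays where it is left (friction 0.25 N m). Its bungs slide out over the flared right wall from about 1.7 on and drop into the catch tray
- pan_knob (a point): Centre of the black knob (24 mm diameter, 22 long, axis along bay x) at the end of the pan's lever, 120 from the pivot axis, at bay x=125, in front of the pan. Pan upright: lever leans 50 deg left of vertical (knob at bay y=152, z=242); it swings over the top to 62 deg right when fully tipped. Pinched on its flat ends (fingers closing along bay x) it turns between the pads
- pan_floor (a point): Middle of the pan's inner floor, with the pan's axes (at pan angle 0 parallel to the bay's); at bay (215, 60, 135) mm when upright. Inside, the pan is 132 along x and 100 along y at the floor, walls 40 high, right wall flared outward by 30 deg
- bung_old_1: Brick-red rubber bung, tapered, 60 long, 40 diameter at the wide end and 34 at the narrow end, 60 g; origin at the middle of the wide end, its z toward the narrow end. At the start it stands wide end down in the pan (1 to 3 of these are there).
- bung_old_2: Brick-red rubber bung, tapered, 60 long, 40 diameter at the wide end and 34 at the narrow end, 60 g; origin at the middle of the wide end, its z toward the narrow end. At the start it stands wide end down in the pan (1 to 3 of these are there).
- bung_old_3: Brick-red rubber bung, tapered, 60 long, 40 diameter at the wide end and 34 at the narrow end, 60 g; origin at the middle of the wide end, its z toward the narrow end. At the start it stands wide end down in the pan (1 to 3 of these are there).
- bung_new_1: Bung of the same kind and size (60 long, 40 and 34 diameter, origin at the middle of the wide end, z toward the narrow end), standing wide end down on the worktop to the left of the bay at the start (2 or 3 of these are there).
- bung_new_2: Bung of the same kind and size (60 long, 40 and 34 diameter, origin at the middle of the wide end, z toward the narrow end), standing wide end down on the worktop to the left of the bay at the start (2 or 3 of these are there).
- bung_new_3: Bung of the same kind and size (60 long, 40 and 34 diameter, origin at the middle of the wide end, z toward the narrow end), standing wide end down on the worktop to the left of the bay at the start (2 or 3 of these are there).
- glass_bottle: Bystander: clear bottle with an orange cap, 86 diameter, 160 high, to the right of the bay; origin under its middle
- tub: Bystander: small white plastic jar with a yellow lid, 68 diameter, 74 high, to the right of the bay; origin under its middle
- carton: Bystander: small blue and white carton, 52 x 76 x 42, left of the bay behind the waiting bungs; origin under its middle

How it is judged:
By the outcome, as a careful person would: the job done as asked, in the order asked, and still so for the second after the job is handed in, with the robot touching nothing.
Of bung_old_1, bung_old_2, bung_old_3 only 1 to 3 are there at a start; the rules pass over those that are not, and their reading is None.
Of bung_new_1, bung_new_2, bung_new_3 only 2 to 3 are there at a start; the rules pass over those that are not, and their reading is None.
At some moment in a run one of bung_new_1, bung_new_2, bung_new_3 may be knocked a few centimetres aside while the robot is not near it.
It also fails if it takes over 192 s, if anything falls off the work surface, if the arm or the gripper's body presses on something with over 40 N, if the wrist force passes 120 N, or if a joint passes its speed limit or range.

## Working session

There is one attempt and no reset: what is moved stays moved. The work goes in short steps, Python scripts to look and compute and a tool call to move; the robot and the scene stay as the last step left them, time stands still between calls to the robot, and variables do not carry over. Pictures are saved under pics/ and viewed, at most 14 in all, crops included, and the job is handed in when it is done.

```bash
ls; mkdir -p pics; cat > h.py <<'E'
import cv2, numpy as np
from rig import arm, optics
def cam(n,save=None):
    c=optics.read_camera(n); c['R']=np.array(c['R']); c['t']=np.array(c['t'])
    if save: cv2.imwrite('pics/'+save,c['image'])
    return c
def ray(c,u,v,fish=False):
    x=(u-c['cx'])/c['fx']; y=(v-c['cy'])/c['fy']
    if fish:
        r=np.hypot(x,y); s=np.sin(r)/r if r>1e-9 else 1; d=np.array([x*s,y*s,np.cos(r)])
    else: d=np.array([x,y,1])
    return -c['R'].T@c['t'], c['R'].T@d
def onz(c,u,v,z,fish=False):
    o,d=ray(c,u,v,fish); return o+d*(z-o[2])/d[2]
def proj(c,X):
    p=c['R']@np.array(X)+c['t']; return p[0]/p[2]*c['fx']+c['cx'], p[1]/p[2]*c['fy']+c['cy']
E
python3 - <<'E'
from h import *
s=arm.read_state(); print(s)
for n in('scene','top'):
    c=cam(n,n+'0.png'); print(n,c['fx'],c['cx'],c['cy'],-c['R'].T@c['t'],c['R'].round(3).tolist())
E
```

```text
pics
rig.py
{'t': 0.0, 'joint_pos': array([-6.91809164e+01,  2.02635947e+01,  9.36257153e+01, -1.77674178e-04,
        6.61883031e+01, -1.37696585e-01]), 'joint_vel': array([ 0.00988632, -0.03911561, -0.07996156,  0.06325985,  0.03689986,
       -0.11994584]), 'effort': array([ 1.55799575e-03, -5.93843615e+01, -3.34212220e+01,  6.96896156e-02,
        2.35504692e-02, -9.88637976e-05]), 'ee_pos': array([ 0.22337086, -0.58322095,  0.21387671]), 'ee_rot': array([[ 9.33850039e-01,  3.57664465e-01, -4.84103209e-04],
       [ 3.57664793e-01, -9.33849182e-01,  1.26515090e-03],
       [ 4.20136076e-07, -1.35460790e-03, -9.99999083e-01]]), 'force': array([-0.07155554,  1.07182624, -0.98522576]), 'ft_torque': array([-0.03115191, -0.01601284, -0.04137421]), 'grasp_force': 0.0, 'width': 0.09168552743418833}
scene 475.0812468049387 321.4299658358173 198.39079264957095 [-0.10793051  0.50787156  1.65268034] [[-0.679, -0.734, -0.005], [-0.632, 0.588, -0.506], [0.374, -0.34, -0.863]]
top 393.7756353542679 311.0042644027741 202.02554938275748 [ 0.27804791 -0.04384333  1.36005183] [[-0.037, -0.999, 0.005], [-0.979, 0.035, -0.201], [0.201, -0.012, -0.98]]
```

View pics/top0.png

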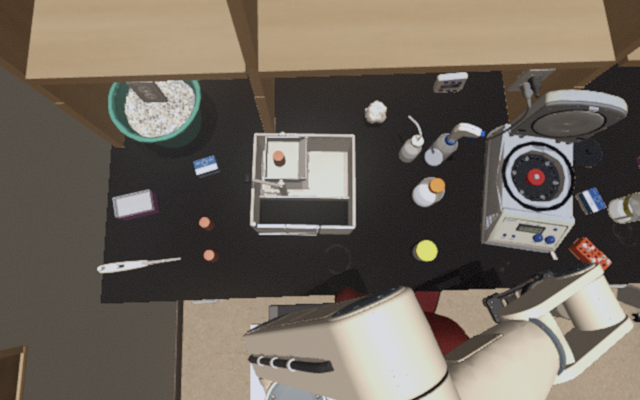

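View pics/scene0.png

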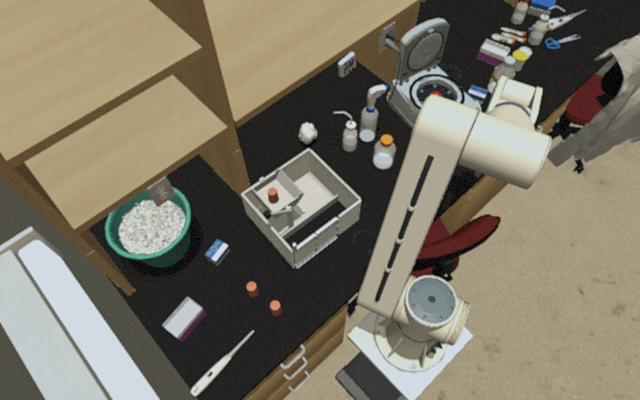

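The pictures show one red bung in the pan (top 279,158), two waiting bungs (205,223) and (209,255), and the bay at columns 250–357, rows 132–236. I'll zoom in on the bay to get its corners.

```bash
python3 - <<'E'
from h import *
i=cv2.imread('pics/top0.png')[122:246,240:370]; j=cv2.imread('pics/scene0.png')[145:270,235:365]
cv2.imwrite('pics/z0.png',cv2.resize(np.hstack([i[:124],j[:124]]),None,fx=3,fy=4,interpolation=cv2.INTER_CUBIC)[:, :800])
E
```

```text
(no output)
```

View pics/z0.png

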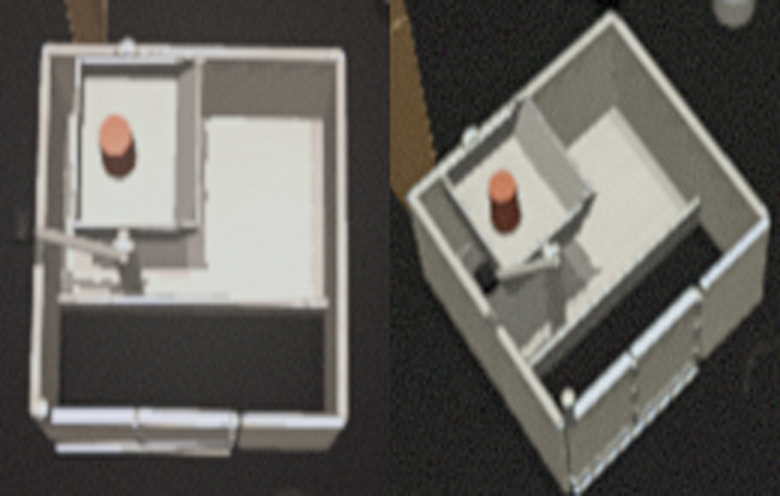

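```bash
python3 - <<'E'
from h import *
c=cam('top')
def P(n,x,y,z=.15): print(n,onz(c,240+x/3,122+y/4,z).round(4))
for n,x,y in [('BLo',43,45),('BRo',344,48),('BRi',338,60),('FRo',346,418),('FLo',32,414),('fold',138,414),('hinge',237,414),('FRi',336,414),('backmidi',270,60)]: P(n,x,y)
hsv=cv2.cvtColor(c['image'],cv2.COLOR_BGR2HSV)
m=((hsv[...,0]<12)|(hsv[...,0]>174))&(hsv[...,1]>100)&(hsv[...,2]>90); m=m.astype('uint8')
n,l,s,ce=cv2.connectedComponentsWithStats(m)
for k in range(1,n):
    if 12<s[k,4]<300 and s[k,0]<300: print(s[k],ce[k],onz(c,*ce[k],.06)[:2].round(3))
E
```

```text
BLo [0.7607 0.1167 0.15  ]
BRo [ 0.7469 -0.2094  0.15  ]
BRi [ 0.7368 -0.2023  0.15  ]
FRo [ 0.4438 -0.1936  0.15  ]
FLo [0.4586 0.1303 0.15  ]
fold [0.4546 0.021  0.15  ]
hinge [ 0.451  -0.0812  0.15  ]
FRi [ 0.4473 -0.1834  0.15  ]
backmidi [ 0.7393 -0.1287  0.15  ]
[274 151  10  10  52] [277.96153846 155.26923077] [0.713 0.048]
[199 217  11  11  72] [203.375 221.5  ] [0.491 0.301]
[203 249  11  12  36] [207.22222222 254.55555556] [0.381 0.286]
```

The manual's scale: turns go in shares of 45 degrees. Converting my numbers, -6.65 degrees / 45 = -0.1478.

```bash
python3 - <<'E'
T="""
O=np.array([.4515,-.023]); YAW=np.radians(-2.5)
EX=np.array([np.cos(YAW),np.sin(YAW)]); EY=np.array([-EX[1],EX[0]])
def bay(p): d=np.array(p[:2])-O; return np.array([d@EX,d@EY,*p[2:3]])
def world(x,y,z): return np.array([*(O+x*EX+y*EY),z])
def pose():
    s=arm.read_state(); r=s['ee_rot']
    print('bay tcp',bay(s['ee_pos']).round(4),'toolx yaw rel bay y',(np.degrees(np.arctan2(r[1,0],r[0,0])-YAW)-90).round(2),'tilt',r[:2,2].round(3),'F',s['force'].round(1),'w',round(s['width'],4),'g',round(s['grasp_force'],1),'t',round(s['t'],1))
"""
open('h.py','a').write(T)
E
```

Request:
steer_hand --steps '[[[0, 0, 0], -0.1478, 0], [[0, 0, 0], -0.1478, 0], [[0, 0, 0], -0.1478, 0], [[0, 0, 0], -0.1478, 0], [[0, 0, 0], -0.1478, 0], [[0, 0, 0], -0.1478, 0], [[0, 0, 0], -0.1478, 0], [[0, 0, 0], -0.1478, 0], [[0, 0, 0], -0.1478, 0], [[0, 0, 0], -0.1478, 0]]'

```text
t: 0.98
ee_pos: [0.2235, -0.5835, 0.2143]
ee_rot: [[0.039, 0.999, -0.0], [0.999, -0.039, 0.001], [0.001, -0.0, -1.0]]
force: [0.6, 1.1, -0.3]
width: 0.0274
grasp_force: 0.0
```

```bash
python3 - <<'E'
from h import *
pose()
a=cam('top');b=cam('scene')
o1,d1=ray(a,258,72);o2,d2=ray(b,243,122)
t=np.linalg.lstsq(np.c_[d1,-d2],o2-o1,rcond=None)[0];print(o1+t[0]*d1,o2+t[1]*d2)
print(bay([.491,.301]),bay([.381,.286]))
E
```

```text
bay tcp [-0.2034 -0.5699  0.2143] toolx yaw rel bay y 0.29 tilt [-0.     0.001] F [ 0.6  1.1 -0.3] w 0.0274 g 0.0 t 1.0
[0.76051924 0.05708552 0.52651432] [0.74683928 0.05251553 0.51804268]
[0.02532972 0.32541459] [-0.08391129  0.30563073]
```

Request:
steer_hand --steps '[[[0.038, 0.0096, 0], 0, 0], [[0.038, 0.0096, 0], 0, 0], [[0.038, 0.0096, 0], 0, 0], [[0.038, 0.0096, 0], 0, 0], [[0.038, 0.0096, 0], 0, 0], [[0.038, 0.0096, 0], 0, 0], [[0.038, 0.0096, 0], 0, 0], [[0.038, 0.0096, 0], 0, 0], [[0.038, 0.0096, 0], 0, 0], [[0.038, 0.0096, 0], 0, 0], [[0.038, 0.0096, 0], 0, 0], [[0.038, 0.0096, 0], 0, 0], [[0.038, 0.0096, 0], 0, 0], [[0.038, 0.0096, 0], 0, 0], [[0.038, 0.0096, 0], 0, 0], [[0.038, 0.0096, 0], 0, 0], [[0, 0, 0], 0, 0]]'

```text
t: 2.5
ee_pos: [0.4056, 0.0225, 0.215]
ee_rot: [[0.044, 0.999, 0.002], [0.999, -0.044, 0.002], [0.002, 0.002, -1.0]]
force: [0.4, 0.3, -0.9]
width: 0.0001
grasp_force: 0.0
```

```bash
python3 - <<'E'
from h import *
pose(); c=cam('wrist','w1.png'); print(c['fx'],c['cx'],c['cy'],-c['R'].T@c['t'],c['R'].round(2))
cv2.imwrite('pics/w1.png',c['image'])
E
```

```text
bay tcp [-0.0478  0.0434  0.215 ] toolx yaw rel bay y -0.03 tilt [0.002 0.002] F [ 0.4  0.3 -0.9] w 0.0001 g 0.0 t 2.5
309.70691628693146 317.8232803892731 197.46505459503103 [0.40908323 0.09749661 0.3850386 ] [[ 1.   -0.04  0.  ]
 [-0.04 -0.96  0.27]
 [-0.01 -0.27 -0.96]]
```

View pics/w1.png

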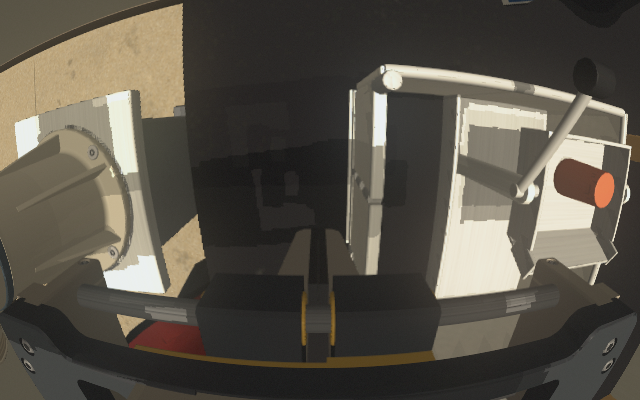

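The wrist picture shows the pin top at (393,80), the knob at (593,76) and the closed fingertips at (318,240). I'll check these against the bay frame.

```bash
python3 - <<'E'
from h import *
c=cam('wrist')
for n,u,v,z,e in [('pin',393,80,.19,(0,.137)),('knob',594,76,.242,(.125,.152)),('foldtop',377,178,.15,(0,.045))]: print(n,bay(onz(c,u,v,z,True)).round(4),e)
E
```

```text
pin [-0.0012  0.1392  0.19  ] (0, 0.137)
knob [0.1228 0.1553 0.242 ] (0.125, 0.152)
foldtop [-0.002   0.0672  0.15  ] (0, 0.045)
```

Request:
steer_hand --steps '[[[0, 0, 0.035], 0, 0], [[0, 0, 0.035], 0, 0], [[0, 0, 0.03], 0, 0], [[0, 0.01, 0], 0, 0], [[0, 0.01, 0], 0, 0], [[0, 0.01, 0], 0, 0], [[0, 0.01, 0], 0, 0]]'

```text
t: 3.18
ee_pos: [0.4464, 0.0145, 0.1164]
ee_rot: [[0.046, 0.999, 0.002], [0.999, -0.046, -0.0], [0.0, 0.002, -1.0]]
force: [-1.6, 0.0, -0.0]
width: 0.0004
grasp_force: 0.7
```

```bash
python3 -c "
from h import *
pose()"
```

```text
bay tcp [-0.0067  0.0373  0.1164] toolx yaw rel bay y -0.13 tilt [ 0.002 -0.   ] F [-1.6  0.  -0. ] w 0.0004 g 0.7 t 3.2
```

Request:
steer_hand --steps '[[[0, 0.01, 0], 0, 0], [[-0.001, 0.01, 0], 0, 0], [[-0.002, 0.01, 0], 0, 0], [[-0.005, 0.008, 0], 0, 0], [[-0.006, 0.008, 0], 0, 0], [[-0.007, 0.008, 0], 0, 0], [[0, 0, 0], 0, 0]]'

```text
t: 3.77
ee_pos: [0.4955, -0.0089, 0.1146]
ee_rot: [[0.045, 0.999, -0.005], [0.999, -0.045, 0.001], [0.001, -0.005, -1.0]]
force: [-11.1, 3.7, 14.7]
width: 0.0004
grasp_force: 27.8
```

```bash
python3 -c "
from h import *
pose(); c=cam('wrist','w2.png')"
```

```text
bay tcp [0.0434 0.016  0.1146] toolx yaw rel bay y -0.08 tilt [-0.005  0.001] F [-11.1   3.7  14.7] w 0.0004 g 27.8 t 3.8
```

View pics/w2.png

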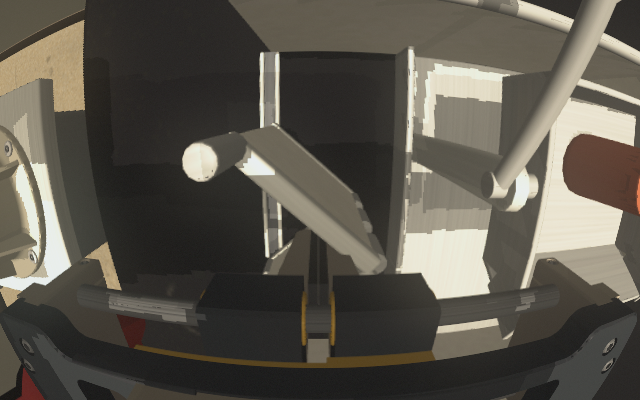

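The fold is now at about (373,265) and the pin at (200,160), so the guard is roughly half folded.

```bash
python3 - <<'E'
from h import *
pose(); c=cam('wrist')
for n,u,v,z in [('pin',200,161,.19),('fold',373,265,.15)]:
    p=bay(onz(c,u,v,z,True)); print(n,p.round(4))
    if n=='pin':print(np.arccos((p[1]+.055)/.192))
E
```

```text
bay tcp [0.0431 0.0163 0.1146] toolx yaw rel bay y -0.1 tilt [-0.005  0.001] F [-10.8   3.2  13.3] w 0.0005 g 25.7 t 3.8
pin [0.0058 0.0777 0.19  ]
0.8078693556046621
fold [0.0709 0.0198 0.15  ]
```

Request:
steer_hand --steps '[[[-0.004, 0.003, -0.003], 0, 0], [[-0.006, 0.006, 0], 0, 0], [[-0.007, 0.006, 0], 0, 0], [[0, 0, 0], 0, 0]]'

```text
t: 4.2
ee_pos: [0.5014, -0.0213, 0.116]
ee_rot: [[0.048, 0.999, -0.021], [0.999, -0.048, 0.01], [0.009, -0.022, -1.0]]
force: [-35.3, 37.9, 28.0]
width: 0.0008
grasp_force: 111.7
```

```bash
python3 - <<'E'
from h import *
pose(); c=cam('wrist')
g=c['image'][90:300,100:420]; cv2.imwrite('pics/w3.png',g)
E
```

```text
bay tcp [0.0498 0.0039 0.116 ] toolx yaw rel bay y -0.25 tilt [-0.021  0.01 ] F [-35.3  37.9  28. ] w 0.0008 g 111.7 t 4.2
```

View pics/w3.png

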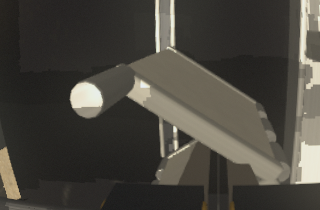

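Request:
steer_hand --steps '[[[0.004, -0.008, 0], 0, 0], [[0.002, -0.02, 0], 0, 0], [[0, -0.03, 0], 0, 0], [[0, -0.03, 0], 0, 0], [[0, 0, -0.04], 0, 0], [[0, 0, -0.04], 0, 0], [[0, 0, -0.02], 0, 0], [[0.03, 0, 0], 0, 0], [[0.03, 0, 0], 0, 0], [[0.03, 0, 0], 0, 0], [[0.02, 0, 0], 0, 0], [[0, 0, 0], 0, 0]]'

```text
t: 5.25
ee_pos: [0.4294, 0.0963, 0.218]
ee_rot: [[0.042, 0.999, 0.001], [0.999, -0.042, 0.001], [0.001, 0.001, -1.0]]
force: [-0.1, -0.2, -0.9]
width: 0.0004
grasp_force: 0.0
```

```bash
python3 - <<'E'
from h import *
pose(); c=cam('wrist','w4.png');c=cam('top','t4.png')
cv2.imwrite('pics/w4b.png',np.hstack([cv2.imread('pics/w4.png')[:,:480],cv2.resize(c['image'][110:250,240:360],(320,400))]))
E
```

```text
bay tcp [-0.0273  0.1182  0.218 ] toolx yaw rel bay y 0.07 tilt [0.001 0.001] F [-0.1 -0.2 -0.9] w 0.0004 g 0.0 t 5.2
```

View pics/w4b.png

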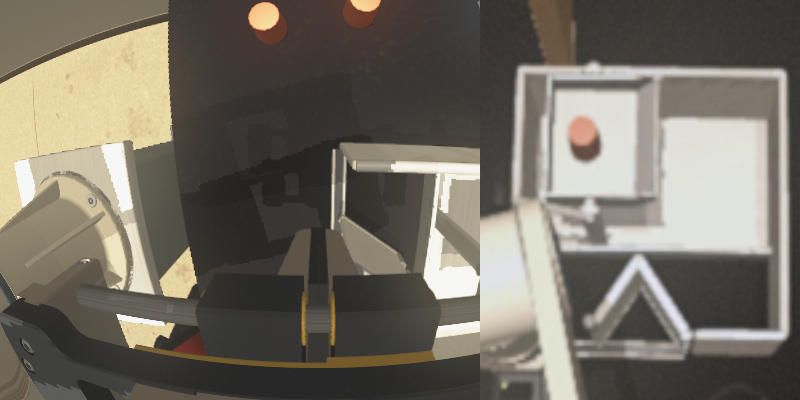

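Request:
steer_hand --steps '[[[0, 0.02, 0.02], 0, 0], [[0, 0, 0.02], 0, 0], [[0, 0, 0.02], 0, 0], [[-0.02, 0, 0], 0, 0], [[-0.02, 0, 0], 0, 0], [[-0.01, 0, 0], 0, 0], [[-0.01, 0, 0], 0, 0], [[-0.01, 0, 0], 0, 0], [[-0.01, 0, 0], 0, 0], [[-0.01, 0, 0], 0, 0], [[-0.01, 0, 0], 0, 0], [[-0.01, 0, 0], 0, 0], [[-0.006, 0, 0], 0, 0], [[-0.006, 0, 0], 0, 0], [[0, 0, 0], 0, 0]]'

```text
t: 6.6
ee_pos: [0.4431, -0.025, 0.1578]
ee_rot: [[0.048, 0.999, 0.0], [0.999, -0.048, 0.009], [0.009, -0.0, -1.0]]
force: [0.2, 29.2, 3.4]
width: 0.0007
grasp_force: 14.8
```

```bash
python3 - <<'E'
from h import *
pose()
E
```

```text
bay tcp [-0.0083 -0.0023  0.1578] toolx yaw rel bay y -0.26 tilt [0.    0.009] F [ 0.2 29.2  3.4] w 0.0007 g 14.8 t 6.6
```

Request:
steer_hand --steps '[[[0.015, 0, 0], 0, 0], [[0.015, -0.01, 0], 0, 0], [[0, 0, -0.04], 0, 0], [[0, 0, -0.04], 0, 0], [[0, 0, -0.04], 0, 0], [[0, 0, -0.02], 0, 0], [[0, 0, 0], 0, 0]]'

```text
t: 7.18
ee_pos: [0.4369, 0.0015, 0.3025]
ee_rot: [[0.044, 0.999, 0.008], [0.999, -0.044, -0.0], [0.0, 0.008, -1.0]]
force: [0.7, -0.4, 0.3]
width: 0.0005
grasp_force: 0.0
```

```bash
python3 - <<'E'
from h import *
pose(); c=cam('wrist','w5.png')
E
```

```text
bay tcp [-0.0156  0.0238  0.3025] toolx yaw rel bay y -0.03 tilt [ 0.008 -0.   ] F [ 0.7 -0.4  0.3] w 0.0005 g 0.0 t 7.2
```

View pics/w5.png

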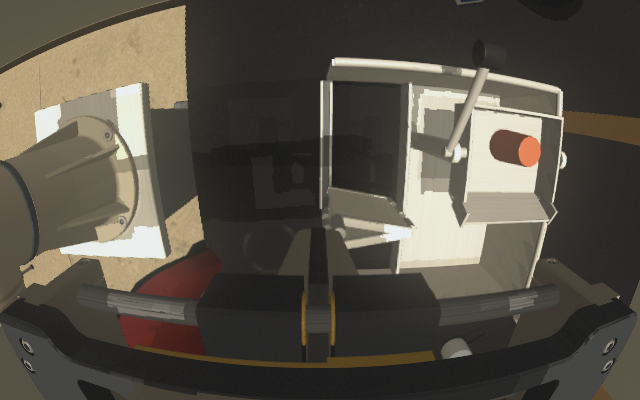

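The guard looks fully folded, with the fold at about (408,229) and the knob at (488,55). I'll check both numerically.

```bash
sed -i 's/O=np.array(\[.4515,-.023\])/O=np.array([.4501,-.0205])/' h.py; python3 - <<'E'
from h import *
pose(); c=cam('wrist')
for n,u,v,z in [('knob',489,55,.242),('fold',409,231,.15),('bung',530,151,.195)]: print(n,bay(onz(c,u,v,z,True)).round(4))
g=cv2.resize(c['image'][30:130,420:540],None,fx=4,fy=4); h=cv2.resize(c['image'][180:260,300:420],None,fx=3,fy=3)
cv2.imwrite('pics/k.png',np.vstack([g,cv2.copyMakeBorder(h,0,0,0,120,0)])[:600])
E
```

```text
bay tcp [-0.0153  0.0213  0.2998] toolx yaw rel bay y -0.03 tilt [ 0.005 -0.   ] F [ 0.   0.5 -1.2] w 0.0006 g 0.0 t 7.2
knob [0.1233 0.1526 0.242 ]
fold [ 0.0901 -0.0319  0.15  ]
bung [0.2102 0.0714 0.195 ]
```

View pics/k.png

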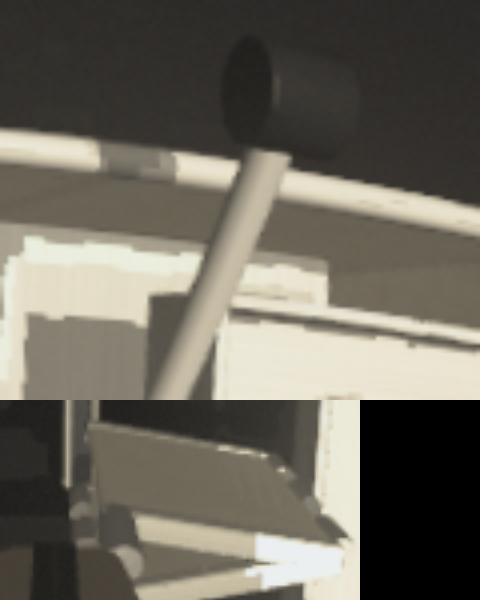

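Request:
steer_hand --steps '[[[0.022, 0.0232, 0], 0, 0.05], [[0.022, 0.0232, 0], 0, 0.05], [[0.022, 0.0232, 0], 0, 0.05], [[0.022, 0.0232, 0], 0, 0.05], [[0.022, 0.0232, 0], 0, 0.05], [[0.022, 0.0232, 0], 0, 0.05], [[0, 0, 0], 0, 0.05], [[0, 0, 0], 0, 0.05]]'

```text
t: 7.95
ee_pos: [0.5788, 0.1278, 0.2946]
ee_rot: [[0.043, 0.999, -0.004], [0.999, -0.043, -0.001], [-0.001, -0.004, -1.0]]
force: [-0.8, -0.7, -0.5]
width: 0.0495
grasp_force: 0.0
```

```bash
python3 - <<'E'
from h import *
pose(); c=cam('top','t6.png')
i=cv2.resize(c['image'][190:245,250:330],None,fx=8,fy=8,interpolation=cv2.INTER_CUBIC);cv2.imwrite('pics/t6c.png',i)
E
```

```text
bay tcp [0.1221 0.1537 0.2946] toolx yaw rel bay y 0.04 tilt [-0.004 -0.001] F [-0.8 -0.7 -0.5] w 0.0495 g 0.0 t 8.0
```

View pics/t6c.png

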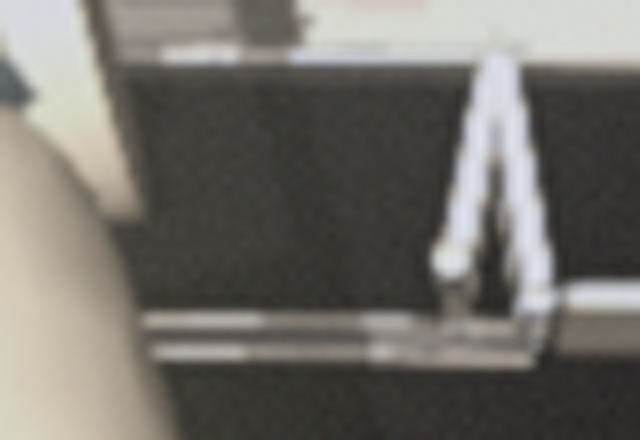

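Request:
steer_hand --steps '[[[0, 0.001, 0.03], 0, 0.05], [[-0.001, 0, 0.03], 0, 0.05], [[0, 0, 0.012], 0, 0.05], [[0, 0, 0], 0, 0], [[0, 0, 0], 0, 0], [[0, 0, 0], 0, 0], [[0, 0, 0], 0, 0]]'

```text
t: 8.58
ee_pos: [0.5811, 0.1263, 0.2274]
ee_rot: [[0.045, 0.999, 0.003], [0.999, -0.045, 0.001], [0.001, 0.003, -1.0]]
force: [0.2, -0.8, -0.5]
width: 0.0252
grasp_force: 0.0
```

```bash
python3 - <<'E'
from h import *
pose(); c=cam('top')
p=bay(onz(c,306.3,222.5,.19));print(p, np.arccos((p[1]+.055)/.192))
p=bay(onz(c,312.2,198.5,.15));print(p)
E
```

```text
bay tcp [0.1244 0.1523 0.2274] toolx yaw rel bay y -0.05 tilt [0.003 0.001] F [ 0.2 -0.8 -0.5] w 0.0252 g 0.0 t 8.6
[ 0.00652803 -0.02144373  0.19      ] 1.3951218682049187
[ 0.08892358 -0.03894554  0.15      ]
```

Request:
steer_hand --steps '[[[0, 0, 0], 0, 0], [[0, 0, 0], 0, 0], [[0, 0, 0], 0, 0]]'

```text
t: 8.88
ee_pos: [0.5826, 0.1261, 0.2275]
ee_rot: [[0.045, 0.999, 0.006], [0.999, -0.045, 0.0], [0.0, 0.006, -1.0]]
force: [5.5, -1.8, -0.5]
width: 0.022
grasp_force: 30.0
```

```bash
python3 - <<'E'
from h import *
pose()
a=np.radians(np.linspace(50,-62,21)); print(np.c_[np.diff(np.sin(a))*.12,-np.diff(np.cos(a))*.12].round(4).tolist())
E
```

```text
bay tcp [0.126  0.1522 0.2275] toolx yaw rel bay y -0.05 tilt [0.006 0.   ] F [ 5.5 -1.8 -0.5] w 0.022 g 30.0 t 8.9
[[-0.008, -0.0086], [-0.0088, -0.0078], [-0.0095, -0.0069], [-0.0101, -0.0059], [-0.0106, -0.0049], [-0.0111, -0.0039], [-0.0114, -0.0028], [-0.0116, -0.0016], [-0.0117, -0.0005], [-0.0117, 0.0007], [-0.0116, 0.0018], [-0.0114, 0.0029], [-0.011, 0.004], [-0.0106, 0.0051], [-0.01, 0.0061], [-0.0094, 0.007], [-0.0087, 0.0079], [-0.0078, 0.0087], [-0.007, 0.0094], [-0.006, 0.0101]]
```

Request:
steer_hand --steps '[[[-0.008, 0, -0.0086], 0, 0], [[-0.0088, 0, -0.0078], 0, 0], [[-0.0095, 0, -0.0069], 0, 0], [[-0.0101, 0, -0.0059], 0, 0], [[-0.0106, 0, -0.0049], 0, 0], [[-0.0111, 0, -0.0039], 0, 0], [[-0.0114, 0, -0.0028], 0, 0], [[-0.0116, 0, -0.0016], 0, 0], [[-0.0117, 0, -0.0005], 0, 0], [[-0.0117, 0, 0.0007], 0, 0]]'

```text
t: 9.72
ee_pos: [0.5775, 0.0225, 0.27]
ee_rot: [[0.044, 0.999, 0.005], [0.999, -0.044, 0.002], [0.003, 0.005, -1.0]]
force: [4.0, 5.3, -0.1]
width: 0.0218
grasp_force: 30.0
```

```bash
python3 -c "
from h import *
pose()"
```

```text
bay tcp [0.1254 0.0485 0.27  ] toolx yaw rel bay y -0.05 tilt [0.005 0.002] F [ 4.   5.3 -0.1] w 0.0218 g 30.0 t 9.7
```

Request:
steer_hand --steps '[[[-0.0116, 0, 0.0018], 0, 0], [[-0.0114, 0, 0.0029], 0, 0], [[-0.011, 0, 0.004], 0, 0], [[-0.0106, 0, 0.0051], 0, 0], [[-0.01, 0, 0.0061], 0, 0], [[-0.0094, 0, 0.007], 0, 0], [[-0.0087, 0, 0.0079], 0, 0], [[-0.0078, 0, 0.0087], 0, 0], [[-0.007, 0, 0.0094], 0, 0], [[-0.006, 0, 0.0101], 0, 0], [[0, 0, 0], 0, 0], [[0, 0, 0], 0, 0], [[0, 0, 0], 0, 0], [[0, 0, 0], 0, 0], [[0, 0, 0], 0, 0], [[0, 0, 0], 0, 0]]'

```text
t: 11.05
ee_pos: [0.5727, -0.0739, 0.2066]
ee_rot: [[0.044, 0.999, 0.004], [0.999, -0.044, -0.004], [-0.004, 0.004, -1.0]]
force: [0.8, -9.2, 4.1]
width: 0.0217
grasp_force: 30.0
```

```bash
python3 -c "
from h import *
pose(); cam('wrist','w7.png')"
```

```text
bay tcp [ 0.1248 -0.048   0.2066] toolx yaw rel bay y -0.03 tilt [ 0.004 -0.004] F [ 0.8 -9.2  4.1] w 0.0217 g 30.0 t 11.1
```

View pics/w7.png

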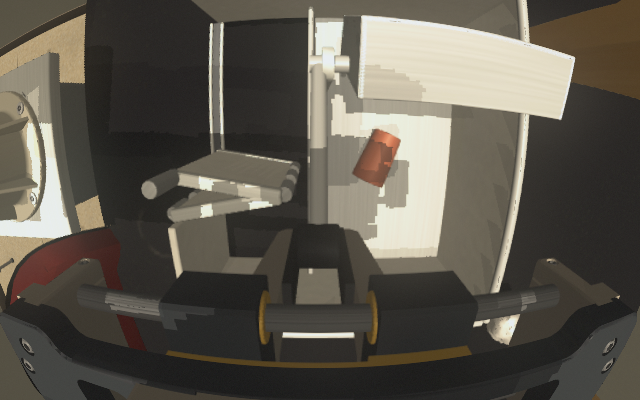

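The bung lies in the catch tray at (378,158) and the pan is empty. Next I'll swing the pan back.

Request:
steer_hand --steps '[[[0.006, 0, -0.0101], 0, 0], [[0.007, 0, -0.0094], 0, 0], [[0.0078, 0, -0.0087], 0, 0], [[0.0087, 0, -0.0079], 0, 0], [[0.0094, 0, -0.007], 0, 0], [[0.01, 0, -0.0061], 0, 0], [[0.0106, 0, -0.0051], 0, 0], [[0.011, 0, -0.004], 0, 0], [[0.0114, 0, -0.0029], 0, 0], [[0.0116, 0, -0.0018], 0, 0]]'

```text
t: 11.93
ee_pos: [0.5774, 0.0213, 0.2686]
ee_rot: [[0.044, 0.999, 0.004], [0.999, -0.044, -0.002], [-0.002, 0.004, -1.0]]
force: [9.6, -4.1, -10.3]
width: 0.0214
grasp_force: 30.0
```

```bash
python3 -c "
from h import *
pose()"
```

```text
bay tcp [0.1253 0.0473 0.2686] toolx yaw rel bay y -0.04 tilt [ 0.004 -0.002] F [  9.6  -4.1 -10.3] w 0.0214 g 30.0 t 11.9
```

Request:
steer_hand --steps '[[[0.0117, 0, -0.0007], 0, 0], [[0.0117, 0, 0.0005], 0, 0], [[0.0116, 0, 0.0016], 0, 0], [[0.0114, 0, 0.0028], 0, 0], [[0.0111, 0, 0.0039], 0, 0], [[0.0106, 0, 0.0049], 0, 0], [[0.0101, 0, 0.0059], 0, 0], [[0.0095, 0, 0.0069], 0, 0], [[0.0088, 0, 0.0078], 0, 0], [[0.008, 0, 0.0086], 0, 0], [[0, 0, 0], 0, 0], [[0.002, 0, 0.002], 0, 0], [[0.002, 0, 0.002], 0, 0], [[0, 0, 0], 0, 0], [[0, 0, 0], 0, 0]]'

```text
t: 13.18
ee_pos: [0.5828, 0.1283, 0.2262]
ee_rot: [[0.044, 0.999, 0.007], [0.999, -0.044, -0.003], [-0.002, 0.007, -1.0]]
force: [-2.2, -10.2, 23.9]
width: 0.0216
grasp_force: 30.0
```

```bash
python3 -c "
from h import *
pose()"
```

```text
bay tcp [0.1261 0.1544 0.2262] toolx yaw rel bay y -0.03 tilt [ 0.007 -0.003] F [ -2.2 -10.2  23.9] w 0.0216 g 30.0 t 13.2
```

To row units: -7 degrees / 45 = -0.1556.

Request:
steer_hand --steps '[[[-0.002, 0, -0.002], 0, 0], [[0, 0, 0], 0, 0.05], [[0, 0, 0], 0, 0.05], [[0, 0, 0], 0, 0.05], [[0, 0, 0], 0, 0.05], [[0, 0, -0.03], 0, 0.05], [[0, 0, -0.03], 0, 0.05], [[0, 0, -0.03], 0, 0.09], [[0.03, -0.02, 0], -0.1556, 0.09], [[0.03, -0.02, 0], -0.1556, 0.09], [[0.03, -0.015, 0], -0.1556, 0.09], [[0.03, -0.01, 0], -0.1556, 0.09], [[0, 0, 0], -0.1556, 0.09], [[0, 0, 0], -0.1556, 0.09], [[0, 0, 0], -0.1556, 0.09], [[0, 0, 0], -0.1556, 0.09], [[0, 0, 0], -0.1556, 0.09], [[0, 0, 0], -0.1556, 0.09], [[0, 0, 0], -0.1556, 0.09], [[0, 0, 0], -0.1556, 0.09]]'

```text
t: 14.85
ee_pos: [0.4993, 0.2392, 0.3131]
ee_rot: [[-0.99, 0.142, -0.001], [0.142, 0.99, -0.0], [0.001, -0.001, -1.0]]
force: [-0.3, -0.3, 0.4]
width: 0.09
grasp_force: 0.0
```

```bash
python3 -c "
from h import *
pose()
c=cam('top','t8.png'); w=cam('wrist','w8.png')
for n,c,f in(('top',c,0),('wrist',w,1)):
    hsv=cv2.cvtColor(c['image'],cv2.COLOR_BGR2HSV)
    m=((hsv[...,0]<15)|(hsv[...,0]>174))&(hsv[...,1]>90)&(hsv[...,2]>60)
    k,l,s,ce=cv2.connectedComponentsWithStats(m.astype('uint8'))
    for i in range(1,k):
        if 15<s[i,4]<9000: print(n,s[i],bay(onz(c,*ce[i],.04,f)).round(3))
"
```

```text
bay tcp [0.0379 0.2616 0.3131] toolx yaw rel bay y 84.32 tilt [-0.001 -0.   ] F [-0.3 -0.3  0.4] w 0.09 g 0.0 t 14.8
top [ 0  0  6 12 22] [0.855 1.144 0.04 ]
top [ 6  0 10 13 34] [0.855 1.109 0.04 ]
top [20  0  9  9 19] [0.863 1.062 0.04 ]
top [622   4  11  12  35] [ 0.859 -1.24   0.04 ]
top [ 2  9  6  9 18] [0.822 1.128 0.04 ]
top [608   8  12  12  34] [ 0.844 -1.18   0.04 ]
top [13 14  7  7 22] [0.802 1.08  0.04 ]
top [14 24  8  8 21] [0.758 1.07  0.04 ]
top [22 24  7  8 20] [0.757 1.04  0.04 ]
top [616  24  12   9  23] [ 0.779 -1.207  0.04 ]
top [ 5 34 13  8 26] [0.718 1.088 0.04 ]
top [618  38  16  21  68] [ 0.701 -1.212  0.04 ]
top [15 42 13 11 42] [0.682 1.04  0.04 ]
top [466  66  13   6  21] [ 0.602 -0.627  0.04 ]
top [547  69  17  12  40] [ 0.582 -0.932  0.04 ]
top [92 83 11  8 16] [0.522 0.745 0.04 ]
top [46 84 16  9 37] [0.516 0.906 0.04 ]
top [505  91   8  12  28] [ 0.498 -0.751  0.04 ]
top [52 94  8  7 16] [0.483 0.889 0.04 ]
top [259 100   8  10  21] [0.456 0.142 0.04 ]
top [ 86 113   5  13  18] [0.397 0.762 0.04 ]
top [525 168  20  18 256] [ 0.195 -0.813  0.04 ]
top [307 172  10  13  86] [ 0.186 -0.035  0.04 ]
top [434 177  12  13  24] [ 0.177 -0.487  0.04 ]
top [429 179   8  15  21] [ 0.157 -0.449  0.04 ]
top [568 237  44  37 744] [-0.074 -0.965  0.04 ]
top [ 337  291  134   71 4234] [-0.326 -0.333  0.04 ]
top [370 291  70  22 983] [-0.222 -0.364  0.04 ]
top [  0 355  18  45 493] [-0.468  0.91   0.04 ]
wrist [   0    0   97   77 5115] [-0.28  -0.268  0.04 ]
wrist [318 104  28  27 161] [-0.031  0.284  0.04 ]
wrist [321 137  53  42 674] [0.029 0.31  0.04 ]
wrist [  0 251   6  20  83] [ 0.187 -0.603  0.04 ]
wrist [155 251  18  14 132] [ 0.168 -0.022  0.04 ]
wrist [153 267  10   3  16] [ 0.19  -0.042  0.04 ]
```

View pics/w8.png

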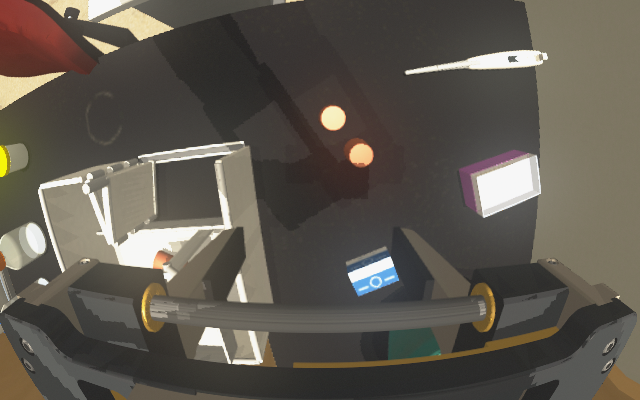

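The waiting bungs' tops are at (333,118) and (361,155). One has been knocked closer to the other. I'll measure both from the tops.

```bash
python3 -c "
from h import *
pose(); c=cam('wrist')
g=cv2.cvtColor(c['image'],cv2.COLOR_BGR2HSV)
m=((c['image'][...,2]>200)&(g[...,1]>50)&(g[...,0]<25)).astype('uint8'); m[:90]=0;m[180:]=0;m[:,:300]=0;m[:,400:]=0
k,l,s,ce=cv2.connectedComponentsWithStats(m)
for i in range(1,k): 
  if s[i,4]>50: print(s[i],ce[i],bay(onz(c,*ce[i],.06,1)).round(4))
"
```

```text
bay tcp [0.0379 0.2616 0.3132] toolx yaw rel bay y 84.1 tilt [-0.001 -0.   ] F [-0.2 -0.2 -1.6] w 0.09 g 0.0 t 14.9
[320 105  25  25 107] [332.57943925 119.20560748] [-0.0274  0.2886  0.06  ]
[349 143  24  23 412] [360.8276699  153.47330097] [0.0232 0.3231 0.06  ]
```

To row units: -5.9 degrees / 45 = -0.1311.

Request:
steer_hand --steps '[[[0, 0, 0], -0.1311, 0.09], [[0.0075, 0.031, 0], 0, 0.09], [[0.0075, 0.0305, 0], 0, 0.09], [[0, 0, 0.035], 0, 0.09], [[0, 0, 0.04], 0, 0.09], [[0, 0, 0.04], 0, 0.09], [[0, 0, 0.04], 0, 0.09], [[0, 0, 0], 0, 0.09]]'

```text
t: 15.67
ee_pos: [0.4831, 0.2988, 0.1515]
ee_rot: [[-0.999, 0.05, -0.01], [0.05, 0.999, -0.006], [0.01, -0.007, -1.0]]
force: [-1.6, -1.4, -0.5]
width: 0.0901
grasp_force: 0.0
```

```bash
python3 -c "
from h import *
pose(); c=cam('wrist','w9.png')"
```

```text
bay tcp [0.0191 0.3204 0.1515] toolx yaw rel bay y 89.63 tilt [-0.01  -0.006] F [-1.6 -1.4 -0.5] w 0.0901 g 0.0 t 15.7
```

View pics/w9.png

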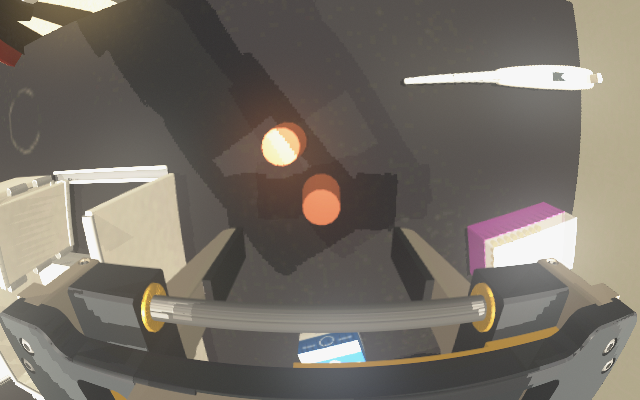

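The target's top is at (321,206) and the other bung's is at (281,146).

```bash
python3 -c "
from h import *
pose(); c=cam('wrist')
for u,v in((321,206),(281,146)): print(bay(onz(c,u,v,.06,1)).round(4))"
```

```text
bay tcp [0.0209 0.3215 0.1553] toolx yaw rel bay y 89.67 tilt [-0.007 -0.004] F [ 1.5 -0.2  0.1] w 0.09 g 0.0 t 15.7
[0.0266 0.3241 0.06  ]
[-0.0274  0.2897  0.06  ]
```

Request:
steer_hand --steps '[[[-0.004, 0.002, 0.03], 0, 0.09], [[0, 0, 0.03], 0, 0.09], [[0, 0, 0.03], 0, 0.09], [[0, 0, 0.025], 0, 0.09], [[0, 0, 0.006], 0, 0.09], [[0, 0, 0], 0, 0.09], [[0, 0, 0], 0, 0], [[0, 0, 0], 0, 0], [[0, 0, 0], 0, 0], [[0, 0, 0], 0, 0], [[0, 0, 0], 0, 0], [[0, 0, 0], 0, 0], [[0, 0, 0], 0, 0], [[0, 0, 0], 0, 0]]'

```text
t: 16.93
ee_pos: [0.4916, 0.3031, 0.0376]
ee_rot: [[-0.999, 0.046, -0.0], [0.046, 0.999, -0.0], [0.0, -0.0, -1.0]]
force: [-0.1, 0.1, 0.7]
width: 0.0387
grasp_force: 0.4
```

```bash
python3 -c "
from h import *
pose()"
```

```text
bay tcp [0.0273 0.3251 0.0376] toolx yaw rel bay y 89.86 tilt [-0. -0.] F [-0.1  0.1  0.7] w 0.0387 g 0.4 t 16.9
```

Request:
steer_hand --steps '[[[0, 0, 0], 0, 0], [[0, 0, 0], 0, 0], [[0, 0, 0], 0, 0], [[0, 0, -0.02], 0, 0], [[0, 0, -0.03], 0, 0], [[0, 0, -0.04], 0, 0], [[0, 0, -0.04], 0, 0], [[0, 0, -0.04], 0, 0], [[0, 0, -0.04], 0, 0], [[0, 0, 0], 0, 0]]'

```text
t: 17.77
ee_pos: [0.495, 0.3052, 0.2558]
ee_rot: [[-0.999, 0.046, 0.01], [0.046, 0.999, 0.006], [-0.01, 0.007, -1.0]]
force: [0.9, 0.8, -0.4]
width: 0.0349
grasp_force: 29.9
```

```bash
python3 -c "
from h import *
pose()"
```

```text
bay tcp [0.0306 0.3273 0.2558] toolx yaw rel bay y 89.86 tilt [0.01  0.006] F [ 0.9  0.8 -0.4] w 0.0349 g 29.9 t 17.8
```

Request:
steer_hand --steps '[[[-0.033, 0, -0.002], 0, 0], [[-0.033, 0, -0.002], 0, 0], [[-0.033, 0, 0], 0, 0], [[-0.033, 0, 0], 0, 0], [[-0.033, 0, 0], 0, 0], [[-0.033, 0, 0], 0, 0], [[0, -0.0334, 0], 0, 0], [[0, -0.0334, 0], 0, 0], [[0, -0.0334, 0], 0, 0], [[0, -0.0334, 0], 0, 0], [[0, -0.0334, 0], 0, 0], [[0, -0.0334, 0], 0, 0], [[0, -0.0334, 0], 0, 0], [[0, -0.0334, 0], 0, 0], [[0, 0, 0], 0, 0], [[0, 0, 0], 0, 0]]'

```text
t: 19.1
ee_pos: [0.6769, 0.0253, 0.2511]
ee_rot: [[-0.999, 0.049, -0.001], [0.049, 0.999, 0.0], [0.001, 0.0, -1.0]]
force: [-0.6, 0.1, 0.4]
width: 0.0351
grasp_force: 29.9
```

```bash
python3 -c "
from h import *
pose()"
```

```text
bay tcp [0.2246 0.0557 0.2511] toolx yaw rel bay y 89.69 tilt [-0.001  0.   ] F [-0.6  0.1  0.4] w 0.0351 g 29.9 t 19.1
```

Request:
steer_hand --steps '[[[-0.003, 0.003, 0.03], 0, 0], [[0, 0, 0.025], 0, 0], [[0, 0, 0.014], 0, 0], [[0, 0, 0.006], 0, 0], [[0, 0, 0], 0, 0], [[0, 0, 0], 0, 0], [[0, 0, 0], 0, 0.055], [[0, 0, 0], 0, 0.055], [[0, 0, 0], 0, 0.055], [[0, 0, 0], 0, 0.055], [[0, 0, 0], 0, 0.055]]'

```text
t: 20.02
ee_pos: [0.6805, 0.0299, 0.1772]
ee_rot: [[-0.999, 0.046, 0.001], [0.046, 0.999, 0.0], [-0.001, 0.0, -1.0]]
force: [0.2, 0.2, 0.5]
width: 0.0549
grasp_force: 0.0
```

```bash
python3 -c "
from h import *
pose()"
```

```text
bay tcp [0.228  0.0604 0.1772] toolx yaw rel bay y 89.85 tilt [0.001 0.   ] F [0.2 0.2 0.5] w 0.0549 g 0.0 t 20.0
```

Request:
steer_hand --steps '[[[0, 0, -0.03], 0, 0.055], [[0, 0, -0.03], 0, 0.055], [[0, 0, -0.03], 0, 0.055], [[0, 0.0329, 0], 0, 0.055], [[0, 0.0329, 0], 0, 0.055], [[0, 0.0329, 0], 0, 0.055], [[0, 0.0329, 0], 0, 0.055], [[0, 0.0329, 0], 0, 0.055], [[0, 0.0329, 0], 0, 0.09], [[0, 0.0329, 0], 0, 0.09], [[0.0364, 0, 0], 0, 0.09], [[0.0364, 0, 0], 0, 0.09], [[0.0364, 0, 0], 0, 0.09], [[0.0364, 0, 0], 0, 0.09], [[0.0364, 0, 0.01], 0, 0.09], [[0.0364, 0, 0.03], 0, 0.09], [[0.0364, 0, 0.03], 0, 0.09], [[0, 0, 0.03], 0, 0.09], [[0, 0, 0], 0, 0.09], [[0, 0, 0], 0, 0.09]]'

```text
t: 21.68
ee_pos: [0.4445, 0.2711, 0.1735]
ee_rot: [[-0.999, 0.046, -0.001], [0.046, 0.999, -0.001], [0.001, -0.001, -1.0]]
force: [-0.7, -0.3, 0.9]
width: 0.0901
grasp_force: 0.0
```

```bash
python3 -c "
from h import *
pose(); c=cam('wrist','w10.png'); t=cam('top')
g=cv2.cvtColor(c['image'],cv2.COLOR_BGR2HSV)
m=((c['image'][...,2]>170)&(g[...,1]>50)&(g[...,0]<25)).astype('uint8'); m[:60]=0;m[270:]=0;m[:,:180]=0;m[:,460:]=0
k,l,s,ce=cv2.connectedComponentsWithStats(m)
for i in range(1,k): 
  if s[i,4]>50: print(s[i],ce[i],bay(onz(c,*ce[i],.06,1)).round(4))
cv2.imwrite('pics/c10.png',np.hstack([cv2.resize(c['image'],(448,280)),cv2.resize(t['image'][110:250,190:360],(340,280))]))
"
```

```text
bay tcp [-0.0183  0.2911  0.1735] toolx yaw rel bay y 89.89 tilt [-0.001 -0.001] F [-0.7 -0.3  0.9] w 0.0901 g 0.0 t 21.7
[ 297  155   36   44 1155] [313.83203463 178.45454545] [-0.0333  0.2875  0.06  ]
```

View pics/c10.png

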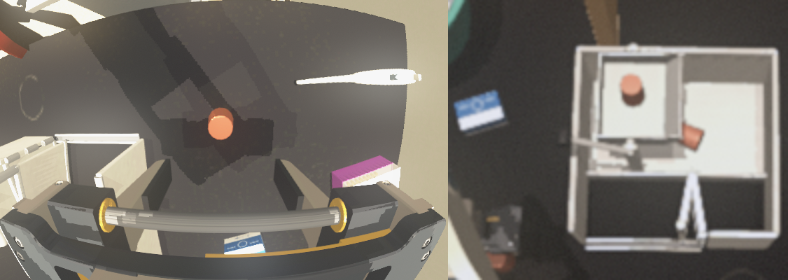

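The first bung stands in the pan. The second bung's top is at about (315,181), near bay (-0.029, 0.289).

Request:
steer_hand --steps '[[[0.011, -0.002, 0.03], 0, 0.09], [[0, 0, 0.035], 0, 0.09], [[0, 0, 0.035], 0, 0.09], [[0, 0, 0.03], 0, 0.09], [[0, 0, 0.01], 0, 0.09], [[0, 0, 0], 0, 0.09], [[0, 0, 0], 0, 0], [[0, 0, 0], 0, 0], [[0, 0, 0], 0, 0], [[0, 0, 0], 0, 0], [[0, 0, 0], 0, 0], [[0, 0, 0], 0, 0], [[0, 0, 0], 0, 0], [[0, 0, 0], 0, 0], [[0, 0, 0], 0, 0], [[0, 0, 0], 0, 0], [[0, 0, 0], 0, 0]]'

```text
t: 23.2
ee_pos: [0.4337, 0.2699, 0.0337]
ee_rot: [[-0.999, 0.046, -0.0], [0.046, 0.999, 0.0], [0.0, -0.0, -1.0]]
force: [-1.4, -0.2, 3.0]
width: 0.0352
grasp_force: 30.0
```

```bash
python3 -c "
from h import *
pose()"
```

```text
bay tcp [-0.029   0.2894  0.0337] toolx yaw rel bay y 89.86 tilt [-0.  0.] F [-1.4 -0.2  3. ] w 0.0352 g 30.0 t 23.2
```

Request:
steer_hand --steps '[[[0, 0, -0.022], 0, 0], [[0, 0, -0.04], 0, 0], [[0, 0, -0.04], 0, 0], [[0, 0, -0.04], 0, 0], [[0, 0, -0.04], 0, 0], [[0, 0, -0.04], 0, 0], [[-0.0345, 0, 0], 0, 0], [[-0.0345, 0, 0], 0, 0], [[-0.0345, 0, 0], 0, 0], [[-0.0345, 0, 0], 0, 0], [[-0.0345, 0, 0], 0, 0], [[-0.0345, 0, 0], 0, 0], [[0, 0, 0], 0, 0], [[0, -0.0328, 0], 0, 0], [[0, -0.0328, 0], 0, 0], [[0, -0.0328, 0], 0, 0], [[0, -0.0328, 0], 0, 0], [[0, -0.0328, 0], 0, 0], [[0, -0.0328, 0], 0, 0], [[0, -0.0328, 0], 0, 0]]'

```text
t: 24.87
ee_pos: [0.6291, 0.0296, 0.2552]
ee_rot: [[-0.999, 0.046, -0.001], [0.046, 0.999, 0.0], [0.001, 0.0, -1.0]]
force: [0.8, 0.2, -1.0]
width: 0.0351
grasp_force: 29.9
```

Request:
steer_hand --steps '[[[0, 0, 0], 0, 0], [[0, 0, 0], 0, 0]]'

```text
t: 25.03
ee_pos: [0.6294, 0.0296, 0.2554]
ee_rot: [[-0.999, 0.049, -0.001], [0.049, 0.999, 0.0], [0.001, 0.0, -1.0]]
force: [-0.6, 0.2, -0.6]
width: 0.0354
grasp_force: 29.9
```

```bash
python3 -c "
from h import *
pose()"
```

```text
bay tcp [0.177  0.0579 0.2554] toolx yaw rel bay y 89.7 tilt [-0.001  0.   ] F [-0.6  0.2 -0.6] w 0.0354 g 29.9 t 25.0
```

Target TCP z is 0.135 + 0.0337 + 0.003 ≈ 0.172.

Request:
steer_hand --steps '[[[0, 0.001, 0.03], 0, 0], [[0, 0, 0.03], 0, 0], [[0, 0, 0.015], 0, 0], [[0, 0, 0.008], 0, 0], [[0, 0, 0], 0, 0], [[0, 0, 0], 0, 0], [[0, 0, 0], 0, 0.055], [[0, 0, 0], 0, 0.055], [[0, 0, 0], 0, 0.055], [[0, 0, 0], 0, 0.055], [[0, 0, 0], 0, 0.055], [[0, 0, -0.03], 0, 0.055], [[0, 0, -0.03], 0, 0.055], [[0, 0, -0.03], 0, 0.055], [[0, 0, 0], 0, 0.055]]'

```text
t: 26.28
ee_pos: [0.633, 0.032, 0.2692]
ee_rot: [[-0.999, 0.046, 0.009], [0.046, 0.999, 0.0], [-0.009, 0.001, -1.0]]
force: [1.0, 1.1, 1.6]
width: 0.0549
grasp_force: 0.0
```

```bash
python3 -c "
from h import *
pose()"
```

```text
bay tcp [0.1804 0.0604 0.2692] toolx yaw rel bay y 89.85 tilt [0.009 0.   ] F [1.  1.1 1.6] w 0.0549 g 0.0 t 26.3
```

Request:
steer_hand --steps '[[[0, -0.0315, 0], 0, 0], [[0, -0.0315, 0], 0, 0], [[0, -0.0315, 0], 0, 0], [[0, -0.0315, 0], 0, 0], [[0.0352, 0, 0], 0, 0], [[0.0352, 0, 0], 0, 0], [[0.0352, 0, 0], 0, 0], [[0.0352, 0, 0], 0, 0], [[0.0352, 0, 0], 0, 0], [[0, 0, 0], 0, 0], [[0, 0, 0], 0, 0]]'

```text
t: 27.2
ee_pos: [0.4473, -0.0859, 0.263]
ee_rot: [[-0.999, 0.047, 0.001], [0.047, 0.999, -0.0], [-0.001, -0.0, -1.0]]
force: [-0.5, 0.2, -0.4]
width: 0.0005
grasp_force: 0.0
```

```bash
python3 -c "
from h import *
pose(); c=cam('top'); w=cam('wrist')
cv2.imwrite('pics/c11.png',np.hstack([cv2.resize(w['image'],(448,280)),cv2.resize(c['image'][110:250,190:360],(340,280))]))"
```

```text
bay tcp [ 1.00e-04 -6.54e-02  2.63e-01] toolx yaw rel bay y 89.82 tilt [ 0.001 -0.   ] F [-0.5  0.2 -0.4] w 0.0005 g 0.0 t 27.2
```

View pics/c11.png

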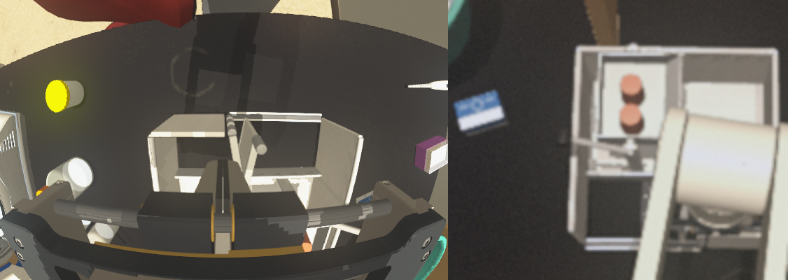

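Both bungs stand in the pan, at crop (630,85) and (630,118). The finger is on the hinge side of the pin.

Request:
steer_hand --steps '[[[-0.004, 0, 0.035], 0, 0], [[0, 0, 0.035], 0, 0], [[0, 0, 0.035], 0, 0], [[0, 0, 0], 0, 0], [[0, 0.008, 0], 0, 0], [[0, 0.008, 0], 0, 0], [[0, 0.012, 0], 0, 0], [[0, 0.012, 0], 0, 0], [[0, 0.012, 0], 0, 0], [[0, 0.012, 0], 0, 0], [[0, 0.012, 0], 0, 0], [[0, 0.012, 0], 0, 0], [[0, 0.012, 0], 0, 0], [[0, 0.012, 0], 0, 0], [[0, 0, 0], 0, 0]]'

```text
t: 28.55
ee_pos: [0.4594, 0.0281, 0.16]
ee_rot: [[-0.999, 0.045, 0.004], [0.045, 0.999, 0.001], [-0.004, 0.001, -1.0]]
force: [-0.0, -0.1, -0.7]
width: 0.0005
grasp_force: 0.0
```

```bash
python3 -c "
from h import *
pose()"
```

```text
bay tcp [0.0072 0.0489 0.16  ] toolx yaw rel bay y 89.95 tilt [0.004 0.001] F [-0.  -0.1 -0.7] w 0.0005 g 0.0 t 28.6
```

I've now viewed 15 pictures, one over the limit of 14. From here on I'll use only numbers.

Request:
steer_hand --steps '[[[0.003, 0.01, 0], 0, 0], [[0, 0.01, 0], 0, 0], [[0, 0.01, 0], 0, 0], [[0, 0.01, 0], 0, 0], [[0.002, 0.01, 0], 0, 0], [[0, 0.006, 0], 0, 0], [[0, 0.004, 0], 0, 0], [[0, 0.003, 0], 0, 0], [[0, 0, 0], 0, 0]]'

```text
t: 29.3
ee_pos: [0.4554, 0.0895, 0.1575]
ee_rot: [[-0.999, 0.046, -0.0], [0.046, 0.999, 0.0], [0.0, 0.0, -1.0]]
force: [0.1, -0.4, 0.8]
width: 0.0005
grasp_force: 0.0
```

```bash
python3 -c "
from h import *
pose()"
```

```text
bay tcp [0.0005 0.1102 0.1575] toolx yaw rel bay y 89.88 tilt [-0.  0.] F [ 0.1 -0.4  0.8] w 0.0005 g 0.0 t 29.3
```

Request:
steer_hand --steps '[[[0, 0.003, 0], 0, 0], [[0, 0.003, 0], 0, 0], [[0, 0, 0], 0, 0]]'

```text
t: 29.55
ee_pos: [0.4555, 0.0951, 0.1575]
ee_rot: [[-0.999, 0.046, -0.0], [0.046, 0.999, -0.0], [0.0, -0.0, -1.0]]
force: [-0.5, -0.5, -0.2]
width: 0.0004
grasp_force: 0.6
```

```bash
python3 -c "
from h import *
pose()"
```

```text
bay tcp [0.0004 0.1157 0.1575] toolx yaw rel bay y 89.85 tilt [-0. -0.] F [-0.5 -0.5 -0.2] w 0.0004 g 0.6 t 29.6
```

Request:
steer_hand --steps '[[[0, 0.003, 0], 0, 0], [[0, 0.003, 0], 0, 0], [[0, 0, 0], 0, 0]]'

```text
t: 29.8
ee_pos: [0.4541, 0.0978, 0.1571]
ee_rot: [[-0.999, 0.044, -0.004], [0.044, 0.999, -0.007], [0.004, -0.007, -1.0]]
force: [-5.9, -20.2, 5.9]
width: 0.0005
grasp_force: 10.7
```

```bash
python3 -c "
from h import *
pose(); c=cam('wrist')
# predicted pin pixel (fisheye) for candidate q and local brightness
for q in (0,.2,.4,1.0,1.2,1.4):
    p=c['R']@world(.008*np.sin(q),-.055+.192*np.cos(q),.19)+c['t']; r=np.hypot(p[0],p[1]); th=np.arctan2(r,p[2]); u=c['cx']+c['fx']*th*p[0]/r; v=c['cy']+c['fy']*th*p[1]/r
    print(q,int(u),int(v),c['image'][int(v)-3:int(v)+4,int(u)-3:int(u)+4].mean().round() if 3<v<396 and 3<u<636 else None)
"
```

```text
bay tcp [-0.0012  0.1184  0.1571] toolx yaw rel bay y 89.96 tilt [-0.004 -0.007] F [ -5.9 -20.2   5.9] w 0.0005 g 10.7 t 29.8
0 354 270 115.0
0.2 346 273 91.0
0.4 324 276 55.0
1.0 189 277 141.0
1.2 138 273 143.0
1.4 92 267 115.0
```

Request:
steer_hand --steps '[[[0, -0.008, 0], 0, 0], [[0, -0.008, 0], 0, 0], [[0, 0, -0.03], 0, 0], [[0, 0, -0.03], 0, 0], [[0, -0.03, 0], 0, 0], [[-0.025, -0.03, 0], 0, 0], [[-0.025, 0, 0], 0, 0], [[0, 0, 0.03], 0, 0], [[0, 0, 0.035], 0, 0], [[0, 0, 0.035], 0, 0], [[0.008, 0, 0], 0, 0], [[0.008, 0, 0], 0, 0], [[0.006, 0, 0], 0, 0], [[0.003, 0, 0], 0, 0], [[0, 0, 0], 0, 0]]'

```text
t: 31.1
ee_pos: [0.4779, 0.0241, 0.1196]
ee_rot: [[-0.999, 0.046, 0.003], [0.046, 0.999, 0.0], [-0.003, 0.0, -1.0]]
force: [-0.3, 0.8, -0.3]
width: 0.0004
grasp_force: 0.0
```

```bash
python3 -c "
from h import *
pose()"
```

```text
bay tcp [0.0258 0.0458 0.1196] toolx yaw rel bay y 89.87 tilt [0.003 0.   ] F [-0.3  0.8 -0.3] w 0.0004 g 0.0 t 31.1
```

Request:
steer_hand --steps '[[[0.003, 0, 0], 0, 0], [[0.002, 0, 0], 0, 0], [[0, 0, 0], 0, 0]]'

```text
t: 31.35
ee_pos: [0.4725, 0.0243, 0.1182]
ee_rot: [[-0.999, 0.046, 0.001], [0.046, 0.999, 0.0], [-0.001, 0.0, -1.0]]
force: [0.7, -0.1, -0.2]
width: 0.0001
grasp_force: 0.0
```

```bash
python3 -c "
from h import *
pose()"
```

```text
bay tcp [0.0204 0.0457 0.1182] toolx yaw rel bay y 89.87 tilt [0.001 0.   ] F [ 0.7 -0.1 -0.2] w 0.0001 g 0.0 t 31.4
```

Request:
steer_hand --steps '[[[0.002, 0, 0], 0, 0], [[0.002, 0, 0], 0, 0], [[0, 0, 0], 0, 0]]'

```text
t: 31.6
ee_pos: [0.4689, 0.0244, 0.1178]
ee_rot: [[-0.999, 0.046, 0.001], [0.046, 0.999, 0.0], [-0.001, 0.0, -1.0]]
force: [1.0, -0.1, 1.3]
width: 0.0003
grasp_force: 0.7
```

```bash
python3 -c "
from h import *
pose()"
```

```text
bay tcp [0.0169 0.0457 0.1178] toolx yaw rel bay y 89.86 tilt [0.001 0.   ] F [ 1.  -0.1  1.3] w 0.0003 g 0.7 t 31.6
```

Request:
steer_hand --steps '[[[0.002, 0, 0], 0, 0], [[0.002, 0, 0], 0, 0], [[0, 0, 0], 0, 0]]'

```text
t: 31.85
ee_pos: [0.4685, 0.0244, 0.1183]
ee_rot: [[-0.999, 0.046, 0.008], [0.046, 0.999, -0.0], [-0.008, 0.0, -1.0]]
force: [12.9, -1.6, -8.0]
width: 0.0007
grasp_force: 6.6
```

```bash
python3 -c "
from h import *
pose()"
```

```text
bay tcp [0.0164 0.0457 0.1183] toolx yaw rel bay y 89.87 tilt [ 0.008 -0.   ] F [12.9 -1.6 -8. ] w 0.0007 g 6.6 t 31.9
```

Request:
steer_hand --steps '[[[-0.01, 0, 0], 0, 0], [[-0.015, 0, 0], 0, 0], [[0, 0, -0.04], 0, 0], [[0, 0, -0.04], 0, 0], [[0, 0, -0.04], 0, 0], [[0, 0, -0.03], 0, 0], [[0.03, -0.03, 0], 0, 0], [[0.03, -0.03, 0], 0, 0], [[0.03, -0.03, 0], 0, 0], [[0.03, -0.03, 0], 0, 0], [[0.02, -0.03, 0], 0, 0], [[0, -0.035, 0], 0, 0], [[0, -0.035, 0], 0, 0], [[0, -0.035, 0], 0, 0], [[0, -0.035, 0], 0, 0], [[0, -0.035, 0], 0, 0], [[0, 0, 0], 0, 0], [[0, 0, 0], 0, 0]]'

```text
t: 33.35
ee_pos: [0.3362, -0.2937, 0.267]
ee_rot: [[-0.999, 0.049, -0.001], [0.049, 0.999, 0.002], [0.002, 0.001, -1.0]]
force: [0.3, 0.8, 0.1]
width: 0.0003
grasp_force: 0.0
```

```bash
python3 -c "
from h import *
pose(); c=cam('top'); im=c['image']
hsv=cv2.cvtColor(im,cv2.COLOR_BGR2HSV); m=((hsv[...,0]<12)|(hsv[...,0]>174))&(hsv[...,1]>100)&(hsv[...,2]>90)
k,l,s,ce=cv2.connectedComponentsWithStats(m.astype('uint8'))
for i in range(1,k):
  if s[i,4]>15 and 190<ce[i,0]<360 and 130<ce[i,1]<260: print(s[i],bay(onz(c,*ce[i],.19)).round(3))
for y in (-.04,-.02,0,.02,.04,.06,.08,.1,.12):
  best=[int(im[int(round(v)),int(round(u))].mean()) for x in (-.006,0,.006,.012,.018) for u,v in [proj(c,world(x,y,.149))]]
  print(y,best)
print('pin',[int(im[int(round(v)),int(round(u))].mean()) for q in (0,1.4) for u,v in [proj(c,world(.008*np.sin(q),-.055+.192*np.cos(q),.19))]])
"
```

```text
bay tcp [-0.1019 -0.2779  0.267 ] toolx yaw rel bay y 89.68 tilt [-0.001  0.002] F [0.3 0.8 0.1] w 0.0003 g 0.0 t 33.4
[277 148   9   6  36] [0.233 0.06  0.19 ]
[277 160   7   8  27] [0.192 0.061 0.19 ]
[307 172  10  12  68] [ 0.145 -0.035  0.19 ]
-0.04 [114, 227, 196, 51, 50]
-0.02 [194, 226, 197, 54, 52]
0 [175, 216, 211, 65, 52]
0.02 [168, 226, 212, 63, 52]
0.04 [154, 225, 157, 68, 49]
0.06 [128, 226, 189, 83, 51]
0.08 [124, 226, 189, 43, 47]
0.1 [116, 226, 190, 45, 48]
0.12 [113, 227, 188, 39, 42]
pin [225, 49]
```

The guard lies flat, with its bright edge uniformly along x=0. Both new bungs are in the pan and the old one is in the tray.

```bash
python3 -c "
from rig import arm, optics
print(arm.finish_job())"
```

```text
the job is handed in; nothing more can be done
None
```

The job is handed in and, by my final checks, done in the order asked: guard folded open, the one old bung tipped into the catch tray, pan back upright, both waiting bungs in the pan and the guard shut flat, at about 33 s with the bystanders not touched as far as I could tell; I viewed 15 pictures, one over the limit of 14.

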